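# Put the etch tin away and prove the case is caught

## Robot

A 6-joint arm with a two-finger parallel gripper is mounted at the origin on the work surface. World frame = base frame: x ahead of the robot, y to its left, z up, the work surface at z = 0. Lengths are in m, angles in rad, forces in N, time in s.
With the tool pointing down it reaches from about 0.275 to 0.825 m from the base axis. Payload 4.9 kg.
Tool frame: the origin (TCP) lies midway between the tips of the shut fingers; the grasp point (between the pads) lies 19 mm behind it (grip_point_offset is the distance from the TCP to the grasp point, in m); z points along the fingers, x is the direction in which the jaws open and shut, and the axes are right-handed (so a half turn about z gives the same grasp; the last joint's range is limited). The gripper opens to 85 mm and grips with 20 to 120 N. Pads are 22 mm wide; open, the fingers measure 114 mm over their backs; the gripper's body (76 mm by 85 mm) begins 54 mm behind the grasp point. The pads swing forward as they close: fully open they stand 13 mm farther back than shut.
Start: joints at [1.061, 0.326, -0.193, 1.052, 0, 1.437], TCP at [0.202, 0.512, 0.231] pointing down, gripper open.
Joint ranges: [-2.65, 2.65], [-0.97, 1.79], [-1.3, 1.35], [-1.93, 2.1], [-1.47, 1.37], [-3.14, 3.14]. Speed limits (rad/s): [2.57, 2.57, 3.14, 3.14, 3.14, 3.14].

## Interface

Orientations are given as a rotation vector (axis times angle).
In Python, from cell import * gives the robot as it stands. Calls block until the motion is done:
- movep(position, orientation): joint-space move of the TCP to a pose.
- move_l(position, velocity=0.15, rot=None, until_force=None): straight line of the TCP; rot=None keeps the orientation; velocity is the mean speed in m/s. With until_force (N) it stops when the force on the tool has changed by that much, and returns True; else False.
- set_joints(angles): joint-space move.
- let_go() and grab(newtons=None): open the fingers fully, or close them until they stop; newtons is the grip in N (None keeps the last).
- sleep(seconds).
- ik(position, orientation): joint angles nearest the present ones, or None.
- get_state(): the state.
- grab_frame(name): name is "scene" or "top" or "wrist"; returns a dict with "img" (400x640x3 uint8, red, green, blue), "fx", "fy", "cx", "cy" (pixels), "cam_to_world" (4x4, takes a point from camera to world coordinates); the wrist camera has in their place "T_tool_cam" (4x4, takes a point from camera to tool coordinates, whose origin is the TCP and whose axes are the tool frame's). Camera axes: x right, y down, z forward; pixel columns grow to the right and rows downward; lengths in m; the calibration is good to about 2 mm. A picture is of the moment at which its call begins: read the wrist's pose just before it. There is no depth.
A pose or a line that the arm cannot do raises MotionError and nothing moves.
- sign_off(): hands the job in, once; it reports no verdict.
Trained networks look in the newest picture that a camera, given by its name, has taken for a name from the list of things; names that differ only in an ending like _2 or _b are one class to them, and where a whole thing is asked for, a point or a joint stands for the part that bears it (a point fixed in the world has none). Each returns a list of dicts, best first, with "score" (0 to 1); they miss things now and then, are a little off and sometimes report something else, mostly with a low value. They report only what shows in the picture. A call takes as long as a camera call. They do not tell look-alikes from the thing itself.
- spot_in(camera, name): "centre" ([column, row] in pixels, amid what is visible of it).
- silhouettes(camera, name): "mask" (400x640 bool, what is visible of it) and "centre" ([column, row] in pixels, amid what is visible of it).
- tip_of(camera, name): "centre" ([column, row] in pixels: a listed point, or the origin of a listed thing).
The state is a dict: "clock": time; "q": joint angles; "joint_velocities": joint speeds; "tau": joint torques, N m; "position": TCP position; "eef_rot": TCP orientation; "contact_force": force on the tool from outside, world axes, zero at the start; "wrist_torque": the same for the moment, N m; "finger_gap": opening from 0.0 (shut) to 1.0 (fully open).
Only numpy, scipy, OpenCV 4.12 (cv2) and the standard library are available. Lean on these libraries where they do the work, as an engineer would, in place of code of your own. Each camera call takes 0.05 s, during which the arm holds its last target.

## Task

Move the yellow etch tin from its wooden stand into the recess of the blue case, standing upright and never dropped; its ends are boxed in on the stand and its sides in the recess, so you will need to set it down on the bench on the way and take it the other way. Then shut the lid and press it until the catch snaps, and give the handle a firm upward tug of at least 10 newtons, held for a moment, to check that it is caught; if the lid comes up, press harder and tug again until it holds. Leave the lid shut and caught with the tin inside, and do not disturb the beaker, bottle or brush.

Things in the scene. Friction and masses are not known exactly. Their poses are not given: they have to be found in the camera images.
- tin_center (a point): Centre of the loose yellow tin with a red top: an upright block 40 mm (its x) by 64 mm (its y) and 60 mm high (z), 0.2 to 0.4 kg. The point is half-way up, 30 mm above its underside. Half a turn makes no difference.
- stand_floor (a point): Middle of the floor (6 mm above the bench) of a fixed wooden stand. The tin starts on it, its 64 mm length along the stand's y. Two uprights, 12 mm thick, 56 mm wide, 68 mm above this floor, stand 4 mm off the tin's 64 mm ends, so it can only be gripped across its 40 mm sides (along the stand's x), open above 8 mm lips. Lift it straight up by 75 mm.
- recess (a point): Middle of the recess floor in the fixed blue case, 7 mm above the bench. Axes of the case: x from its front (robot side) to its hinge, y along the recess. Recess 52 mm (x) by 140 mm (y), 66 mm deep to the dark lining's top. The tin's 64 mm length goes along y, so inside hold it by its 64 mm ends (38 mm free at each when centred; its sides have only 6 mm each).
- hinge (a point): Point on the lid's hinge line, mid-way along the case's far rim: 75 mm above the bench, 75 mm to +x of the recess's middle; the line runs along the case's y. Its axes turn with the lid and are the case's at joint 0. The case is 150 (x) by 190 (y) by 75 mm high; a steel catch housing sticks out 38 mm from the middle of its front, up to the rim.
- handle (a point): Centre of the steel bar handle on the lid's outside: round bar 12 mm thick, 90 mm long along the case's y, a post at each end, 29 mm free under it. Its centre is 120 mm from the hinge along the lid and 43 mm off the hinge line: at lid angle a it lies 120 cos a - 43 sin a mm to the case's front (-x) of the hinge and 120 sin a + 43 cos a mm above it.
- lid (a joint): Blue lid, 8 mm thick, 152 mm from hinge to front, 190 wide. Rad, 0 = shut, opens up and away from the robot, stops at 1.9, starts at 1.7 to 1.85. Stiff hinge (0.25 N m): stays where left; shut it by pushing its outside or bar. From about 0.07 to 0.1 down the catch resists: 6 to 12 N on the bar, varying. Caught, a tug of 8 N or more lifts it to 0.02 to 0.055 only; uncaught, freely past 0.07.
- catch (a joint): Brass spring tongue in the steel housing on the case's front, holding the lid's striker. Metres: 0 = sprung out at rest, up to 0.007 while the striker pushes it back in passing, 0 again once the lid has snapped in. It gives upward a few mm (1 N per mm) when a caught lid is tugged: a firm tug of 12 to 15 N, kept up for a moment, shows by that little lift; then the lid sinks back.
- beaker: Glass beaker, a bystander: 60 mm across, 75 mm tall, origin at the centre of its underside. Leave it alone.
- bottle: White bottle, a bystander: 70 mm across, 170 mm tall, origin at the centre of its underside. Leave it alone.
- brush: Bamboo brush lying on the flat grey-brown printing stone (45 mm high) beyond the work, a bystander: about 200 mm long, 10 mm thick. Leave it alone.
Things that resemble listed ones, but are neither listed nor needed, are in the scene too. What is meant by the part that bears tin_center is not green or pink, and is the larger of those in its own colour.

How it is judged:
On the way, in this order (a step that is already met when the one before it is completed fails the run):
1. the tin stands in the recess, let go, with the lid still open (z of tin_center in the frame of recess between 0.026 and 0.034 m and x of tin_center in the frame of recess between -0.012 and 0.012 m and y of tin_center in the frame of recess between -0.045 and 0.045 m and angle between tin_center's own z axis and vertical below 0.1 rad and contact force between the fingers and tin below 0.1 N and value of joint lid above 0.5 rad), for 0.1 s.
2. the lid is pressed fully down and the catch has snapped (value of joint lid below 0.012 rad and value of joint catch below 0.0015 m), for 0.1 s.
3. the caught lid is tugged up firmly and the catch holds (value of joint lid between 0.018 and 0.062 rad and value of joint catch below 0.0015 m), for 0.2 s.
At the end, for the whole second after the job is handed in: The tin stands upright (within 0.1 rad) on the recess floor (within 4 mm) between its walls, at rest; the lid is down within 0.017 rad of fully shut and caught by its sprung-out tongue (within 1.5 mm of rest) (value of joint lid below 0.017 rad and value of joint catch below 0.0015 m and z of tin_center in the frame of recess between 0.026 and 0.034 m and x of tin_center in the frame of recess between -0.012 and 0.012 m and y of tin_center in the frame of recess between -0.045 and 0.045 m and angle between tin_center's own z axis and vertical below 0.1 rad and linear speed of tin below 0.02 m/s); the robot touches nothing.
It fails at once if the tin is dropped or thrown (falls freely by more than about 10 mm) (contact force between the fingers and tin below 0.05 N and linear speed of tin above 0.45 m/s).
It fails at once if the beaker is shifted more than 30 mm or tipped (distance of beaker from where it was at the start of the episode above 0.03 m or angle between beaker's own z axis and vertical above 0.4 rad).
It fails at once if the bottle is shifted more than 30 mm or tipped (distance of bottle from where it was at the start of the episode above 0.03 m or angle between bottle's own z axis and vertical above 0.4 rad).
It fails at once if the brush is shifted more than 40 mm (distance of brush from where it was at the start of the episode above 0.04 m).
It also fails if it takes over 72 s, if anything falls off the work surface, if the arm or the gripper's body presses on something with over 40 N, if the wrist force passes 120 N, or if a joint passes its speed limit or range.

## Working session

There is one attempt and no reset: what is moved stays moved. The work goes in short steps, each a Python script; the robot and the scene stay as the last script left them, time stands still between calls to the robot, and variables do not carry over. Pictures are saved under pics/ and viewed, and the job is handed in when it is done.

```bash
ls; mkdir -p pics
python3 - <<'E'
from cell import *
import cv2
print(get_state())
for n in ("scene","top","wrist"):
    f=grab_frame(n); cv2.imwrite(f"pics/{n}0.png",f["img"][:,:,::-1])
    print(n,f["fx"],f["fy"],f["cx"],f["cy"]); print(f.get("cam_to_world",f.get("T_tool_cam")))
    for k in ("tin_center","stand_floor","recess","hinge","handle","beaker","bottle","brush"):
        try: print(n,k,[(round(d["score"],2),[round(float(c),1) for c in d["centre"]]) for d in tip_of(n,k)])
        except Exception as e: print(k,e)
E
```

```text
pics
{'clock': 0.0, 'q': array([ 1.06077710e+00,  3.26957303e-01, -1.93585264e-01,  1.05202513e+00,
        1.55742596e-05,  1.43659422e+00]), 'joint_velocities': array([ 1.53566568e-03,  1.67266462e-03,  6.97053545e-04, -8.88926423e-04,
       -6.24165075e-05, -8.50837997e-04]), 'tau': array([ 7.54549401e-04, -4.43393719e+01,  2.62442172e+01,  1.54971593e-02,
       -1.45425256e-04, -6.92283521e-06]), 'position': array([0.20156176, 0.51109752, 0.23049402]), 'eef_rot': array([ 2.59666951e+00,  1.76692386e+00, -2.49946793e-03]), 'contact_force': array([ 0.15343813, -0.36538812, -0.41257714]), 'wrist_torque': array([ 0.03890481,  0.0038111 , -0.01776709]), 'finger_gap': 0.9985609333898556}
scene 443.90351961372124 443.90351961372124 329.5583370517235 197.545541903017
[[-0.04150974  0.8286768  -0.55818608  1.23185957]
 [ 0.99911696  0.03079283 -0.02858506  0.15801751]
 [-0.00649965 -0.55887974 -0.82922324  1.00842061]
 [ 0.          0.          0.          1.        ]]
scene tin_center [(0.84, [309.6, 193.2]), (0.78, [357.4, 176.0]), (0.61, [383.3, 214.3]), (0.54, [286.6, 269.6]), (0.51
[... 722 characters left out ...]
[422.5, 224.0])]
top hinge [(0.75, [422.3, 195.5])]
top handle [(0.95, [428.7, 166.3])]
top beaker [(0.75, [363.6, 166.4])]
top bottle [(0.9, [216.1, 211.5])]
top brush [(0.76, [353.7, 123.7])]
wrist 285.04962313006956 285.04962313006956 321.1758861586219 195.34404606548185
[[ 9.99999984e-01 -1.49165206e-04  9.35434931e-05 -5.41355623e-04]
 [ 1.16833732e-04  9.59631872e-01  2.81259057e-01 -7.04193975e-02]
 [-1.31721383e-04 -2.81259042e-01  9.59631874e-01 -1.42582618e-01]
 [ 0.00000000e+00  0.00000000e+00  0.00000000e+00  1.00000000e+00]]
wrist tin_center [(0.59, [171.9, 360.4])]
wrist stand_floor []
wrist recess []
wrist hinge []
wrist handle []
wrist beaker []
wrist bottle []
wrist brush []
```

View pics/scene0.png

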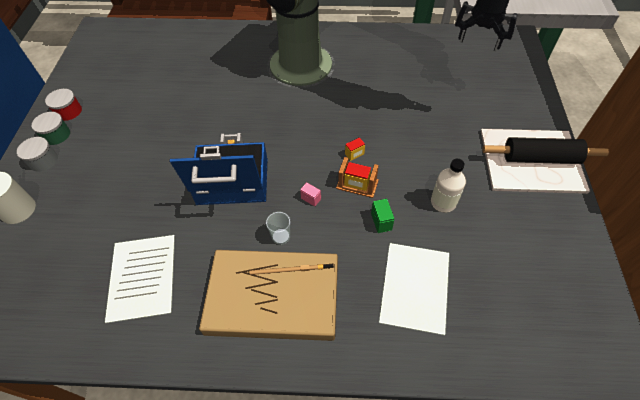

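View pics/top0.png

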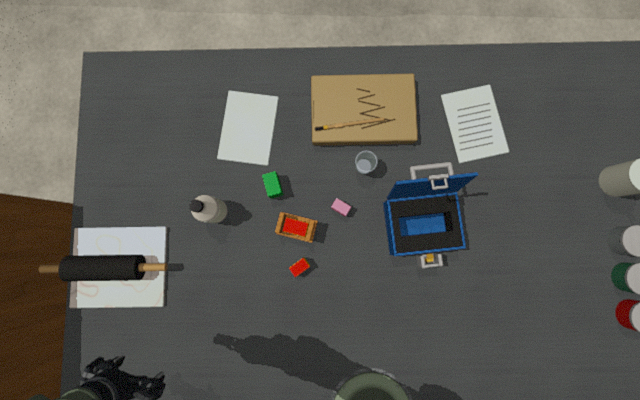

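View pics/wrist0.png

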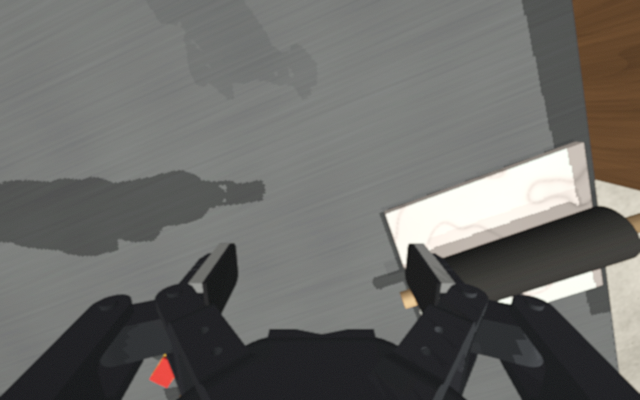

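The scene picture shows the tin in its stand at (357,178) and a small yellow decoy at (356,149). The case is at (230,180) with its lid open. In the top picture the stand is at (296,227), the case at (427,225), the beaker at (366,162) and the bottle at (208,209).

Next I'll triangulate from the two views and zoom in.

```bash
cat > h.py <<'E'
from cell import *
import numpy as np, cv2
from scipy.spatial.transform import Rotation as R
def T_of(n,f,st=None):
    if "cam_to_world" in f: return f["cam_to_world"]
    T=np.eye(4);T[:3,:3]=R.from_rotvec(st["eef_rot"]).as_matrix();T[:3,3]=st["position"];return T@f["T_tool_cam"]
def ray(f,T,px):
    d=np.array([(px[0]-f["cx"])/f["fx"],(px[1]-f["cy"])/f["fy"],1.]);d=T[:3,:3]@d;return T[:3,3],d/np.linalg.norm(d)
def atz(f,T,px,z):
    o,d=ray(f,T,px);return o+d*(z-o[2])/d[2]
def tri(rays):
    A=sum(np.eye(3)-np.outer(d,d) for o,d in rays);b=sum((np.eye(3)-np.outer(d,d))@o for o,d in rays)
    p=np.linalg.solve(A,b);return p,[np.linalg.norm(np.cross(p-o,d)) for o,d in rays]
def proj(f,T,p):
    c=np.linalg.inv(T)@np.append(p,1);return np.array([f["fx"]*c[0]/c[2]+f["cx"],f["fy"]*c[1]/c[2]+f["cy"]])
def rot(yaw):  # tool down, tool x axis (jaw direction) at world yaw
    c,s=np.cos(yaw),np.sin(yaw)
    return R.from_matrix(np.array([[c,s,0],[s,-c,0],[0,0,-1]])).as_rotvec()
E
python3 - <<'E'
from h import *
fs=grab_frame("scene");ft=grab_frame("top")
Ts,Tt=T_of("scene",fs),T_of("top",ft)
for n,a,b in [("tin",(357.4,176),(294.5,226.2)),("stand",(355.3,183.8),(297.8,226.6)),("hinge",(228.4,187.6),(422.3,195.5)),("handle",(214,181.2),(428.7,166.3)),("beaker",(278.4,236.5),(363.6,166.4)),("bottle",(440.4,199.4),(216.1,211.5)),("brush",(284.2,269.6),(353.7,123.7)),("smalltin",(352.6,148.3),(301,267.7)),("pink",(309.6,193.2),(341.1,209.9)),("green",(383.3,214.3),(273.7,184.1))]:
    p,e=tri([ray(fs,Ts,a),ray(ft,Tt,b)]);print(n,p.round(4),np.round(e,4))
print("recess",atz(ft,Tt,(422.5,224),.007))
cv2.imwrite("pics/top_case.png",cv2.resize(ft["img"][150:280,370:490],None,fx=5,fy=4.6,interpolation=cv2.INTER_CUBIC)[:,:,::-1])
cv2.imwrite("pics/top_tin.png",cv2.resize(ft["img"][170:290,250:380],None,fx=5,fy=5,interpolation=cv2.INTER_CUBIC)[:,:,::-1])
E
```

```text
tin [0.5031 0.1993 0.0356] [0.0018 0.0018]
stand [ 0.5029  0.194  -0.0015] [0.0007 0.0007]
hinge [ 0.578  -0.1427  0.0696] [0.0046 0.0046]
handle [ 0.6378 -0.139   0.1788] [0.0009 0.0009]
beaker [ 0.6759 -0.0024 -0.0064] [0.0026 0.0026]
bottle [0.5501 0.4268 0.0039] [0.0022 0.0022]
brush [0.7907 0.0277 0.0417] [0.0019 0.0019]
smalltin [0.3882 0.1846 0.0158] [0.0009 0.0009]
pink [0.5478 0.0692 0.0105] [0.0007 0.0007]
green [0.6224 0.2622 0.0326] [0.003 0.003]
recess [ 0.50386206 -0.16018936  0.007     ]
```

View pics/top_case.png

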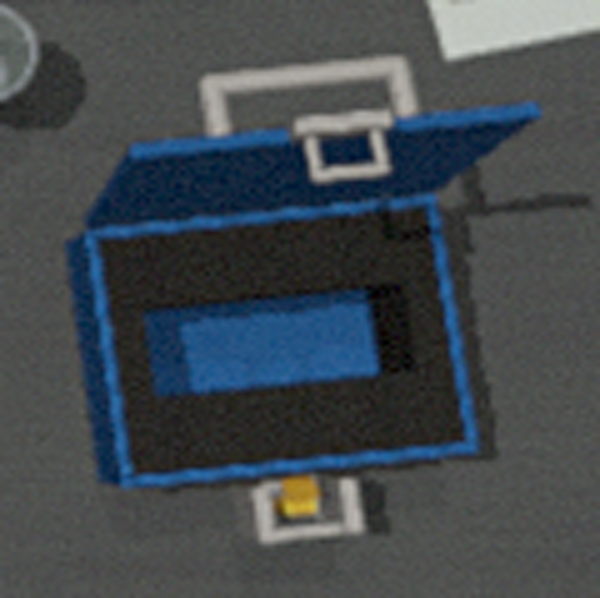

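View pics/top_tin.png

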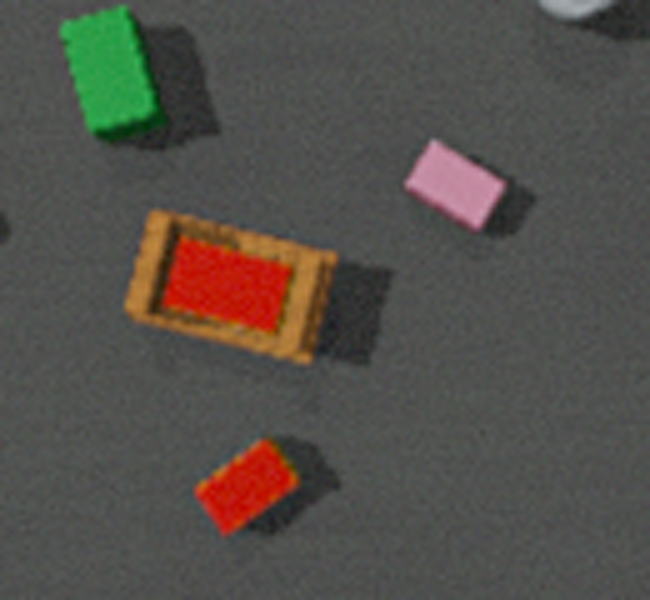

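Run:
```python
from h import *
print(get_state()["clock"])
ft=grab_frame("top");Tt=T_of("top",ft)
im=ft["img"].astype(int)
m=((im[...,0]>140)&(im[...,1]<70)&(im[...,2]<70)).astype(np.uint8)
n,l,s,c=cv2.connectedComponentsWithStats(m)
for i in range(1,n):
    if s[i,4]>60 and 250<c[i][0]<350:
        ys,xs=np.nonzero(l==i);W=np.array([atz(ft,Tt,p,.066)[:2] for p in zip(xs,ys)],np.float32)
        print(c[i],s[i,4],cv2.minAreaRect(W*1000),W.mean(0))
C=[atz(ft,Tt,p,.075) for p in [(386.5,201.1),(457.2,193.5),(465.6,248.3),(394.4,255.6)]]
C=np.array(C);print(C.round(4));
e=[C[1]-C[0],C[2]-C[1],C[3]-C[2],C[0]-C[3]]
for v in e: print(np.linalg.norm(v).round(4),np.degrees(np.arctan2(v[1],v[0])))
print(C.mean(0))
for z in (.25,):
  print(ik([.47,.20,z],rot(-.2)),ik([.47,.20,z],rot(-.2+np.pi)),ik([.42,-.15,.3],rot(np.pi/2)),ik([.42,-.15,.3],rot(-np.pi/2)))
```

```text
1.45
[294.96855346 226.5754717 ] 318 ((500.7867736816406, 197.47415161132812), (62.2382926940918, 37.60858154296875), 75.5964584350586) [0.50096905 0.19746897]
[298.68229167 267.18229167] 192 ((393.8914489746094, 188.81222534179688), (29.250194549560547, 47.69106674194336), 34.69121551513672) [0.3933979  0.18848611]
[[ 0.5645 -0.0495  0.075 ]
 [ 0.5815 -0.2396  0.075 ]
 [ 0.4359 -0.2527  0.075 ]
 [ 0.42   -0.0647  0.075 ]]
0.1909 -84.87421834555072
0.1462 -174.88266375475484
0.1886 94.83315025640769
0.1453 6.003800212323537
[ 0.5004676  -0.15165065  0.075     ]
[ 2.57725459e-01  2.41268807e-01 -2.60488323e-01  1.06903920e+00
  4.44089210e-16  2.02852179e+00] [ 0.25772546  0.24126881 -0.26048832  1.0690392   0.         -1.11307087] [-0.50881141  0.09059353 -0.31530976  1.16489304  0.         -0.50881141] [-0.50881141  0.09059353 -0.31530976  1.16489304  0.          2.63278124]
```

Run:
```python
from h import *
movep([.501,.1975,.22],rot(-.251))
st=get_state();f=grab_frame("wrist");T=T_of("wrist",f,st)
print(st["clock"],st["position"],st["q"])
cv2.imwrite("pics/w1.png",f["img"][:,:,::-1])
im=f["img"].astype(int)
m=((im[...,0]>130)&(im[...,1]<80)&(im[...,2]<80)).astype(np.uint8)
n,l,s,c=cv2.connectedComponentsWithStats(m)
for i in range(1,n):
    if s[i,4]>300:
        ys,xs=np.nonzero(l==i);W=np.array([atz(f,T,p,.066)[:2] for p in zip(xs,ys)],np.float32)
        print(c[i],s[i,4],cv2.minAreaRect(W*1000),W.mean(0))
ft=grab_frame("top");Tt=T_of("top",ft)
print([ (d["score"],tri([ray(f,T,d["centre"]),ray(ft,Tt,(294.5,226.2))])) for d in tip_of("wrist","tin_center")])
```

```text
3.1 [0.50061576 0.19833887 0.22003453] [ 2.39901867e-01  3.12788111e-01 -2.41505905e-01  1.01655753e+00
  3.58157714e-04  2.06002752e+00]
[237.78147268 211.6935867 ] 421 ((403.2700500488281, 192.37669372558594), (25.543441772460938, 43.435420989990234), 34.52368927001953) [0.40375584 0.18694675]
[(0.91, (array([0.51493845, 0.18763627, 0.22946281]), [np.float64(0.018460087096047486), np.float64(0.018460087096047295)])), (0.88, (array([0.48006354, 0.20981116, 0.21145044]), [np.float64(0.028479564863587898), np.float64(0.02847956486358789)])), (0.55, (array([0.50726988, 0.22142538, 0.35035395]), [np.float64(0.04771999549689611), np.float64(0.04771999549689618)])), (0.27, (array([0.52351068, 0.20728024, 0.31951195]), [np.float64(0.041503325966993874), np.float64(0.041503325966993854)]))]
```

View pics/w1.png

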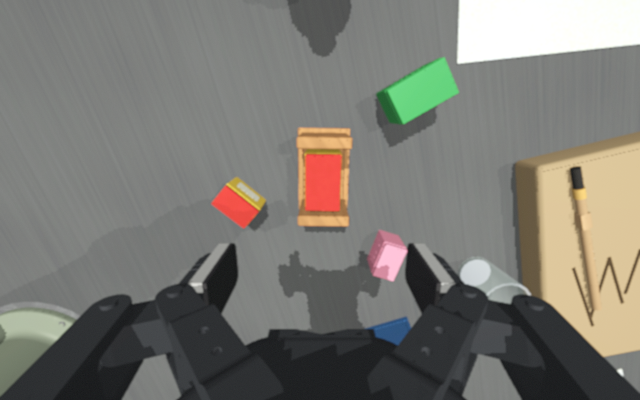

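The wrist picture shows the tin's red top at about (323,182), square with the jaws.

Run:
```python
from h import *
st=get_state();f=grab_frame("wrist");T=T_of("wrist",f,st)
print(f["img"][182,323], T[:3,3])
h=cv2.cvtColor(f["img"],cv2.COLOR_RGB2HSV)
m=(((h[...,0]<6)|(h[...,0]>174))&(h[...,1]>170)&(h[...,2]>130)).astype(np.uint8)
n,l,s,c=cv2.connectedComponentsWithStats(m)
ft=grab_frame("top");Tt=T_of("top",ft)
for i in range(1,n):
    if s[i,4]>300:
        ys,xs=np.nonzero(l==i)
        for z in (.06,.066,.07):
            W=np.array([atz(f,T,p,z)[:2] for p in zip(xs,ys)],np.float32)
            print(c[i],s[i,4],z,cv2.minAreaRect(W*1000),W.mean(0))
        print(tri([ray(f,T,c[i]),ray(ft,Tt,(294.97,226.58))]))
fs=grab_frame("scene");Ts=T_of("scene",fs)
hs=cv2.cvtColor(fs["img"],cv2.COLOR_RGB2HSV)
m=(((hs[...,0]<6)|(hs[...,0]>174))&(hs[...,1]>170)&(hs[...,2]>110)).astype(np.uint8)
n,l,s,c2=cv2.connectedComponentsWithStats(m)
for i in range(1,n):
    if s[i,4]>50 and 300<c2[i][0]<400: print("scene",c2[i],s[i,4],tri([ray(fs,Ts,c2[i]),ray(ft,Tt,(294.97,226.58))]))
```

```text
[248  85  76] [0.5191778  0.26693532 0.36264033]
[322.52020997 182.29501312] 1905 0.06 ((501.436767578125, 193.49966430664062), (63.053314208984375, 38.14336013793945), 75.37760162353516) [0.5021026  0.19467087]
[322.52020997 182.29501312] 1905 0.066 ((501.7885437011719, 194.95550537109375), (61.80323028564453, 37.38719177246094), 75.377685546875) [0.5024413  0.19610354]
[322.52020997 182.29501312] 1905 0.07 ((502.0229797363281, 195.92611694335938), (60.96983337402344, 36.88297653198242), 75.37762451171875) [0.50266653 0.19705871]
(array([0.5017523 , 0.19706895, 0.06783972]), [np.float64(0.0009026083880410809), np.float64(0.000902608388041234)])
[235.00561798 206.70337079] 890 0.06 ((400.43084716796875, 191.34303283691406), (26.486404418945312, 44.54731750488281), 34.724090576171875) [0.4003348  0.19176328]
[235.00561798 206.70337079] 890 0.066 ((402.7850646972656, 192.8417205810547), (25.96129035949707, 43.66413497924805), 34.72401809692383) [0.4026906 0.1932536]
[235.00561798 206.70337079] 890 0.07 ((404.35443115234375, 193.84080505371094), (25.611215591430664, 43.075340270996094), 34.723995208740234) [0.40426114 0.19424722]
(array([0.47893105, 0.20817774, 0.21495337]), [np.float64(0.02833689762368612), np.float64(0.028336897623686092)])
scene [354.13157895 144.48245614] 114 (array([0.49808782, 0.18680857, 0.16024075]), [np.float64(0.0031755784719416607), np.float64(0.00317557847194172)])
scene [357.58518519 169.78148148] 270 (array([0.50113603, 0.1973712 , 0.06063721]), [np.float64(0.0005085546932395412), np.float64(0.0005085546932395701)])
```

Run:
```python
from h import *
y=-.2545
move_l([.5015,.1968,.10],rot=rot(y),velocity=.15)
print(move_l([.5015,.1968,.018],velocity=.08,until_force=12))
grab(40); sleep(.2)
st=get_state();print(st["clock"],st["position"],st["contact_force"],st["finger_gap"])
move_l([.5015,.1968,.118],velocity=.10)
st=get_state();print(st["clock"],st["position"],st["contact_force"],st["finger_gap"])
f=grab_frame("wrist");cv2.imwrite("pics/w2.png",f["img"][:,:,::-1])
f=grab_frame("scene");cv2.imwrite("pics/s2.png",cv2.resize(f["img"][90:290,200:460],None,fx=3,fy=3)[:,:,::-1])
```

```text
False
6.2167 [0.5017884  0.19692757 0.01840732] [-1.54323618 -1.21815939  6.44758529] 0.4657931915678348
7.3667 [0.5008906  0.19663406 0.11729799] [-0.68936144  0.65481553 -2.76731959] 0.4639033550987932
```

View pics/s2.png

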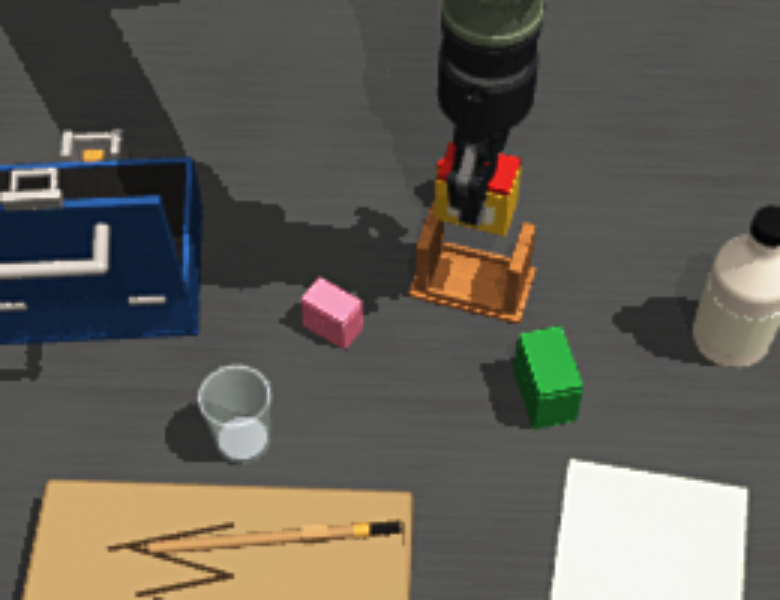

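View pics/w2.png

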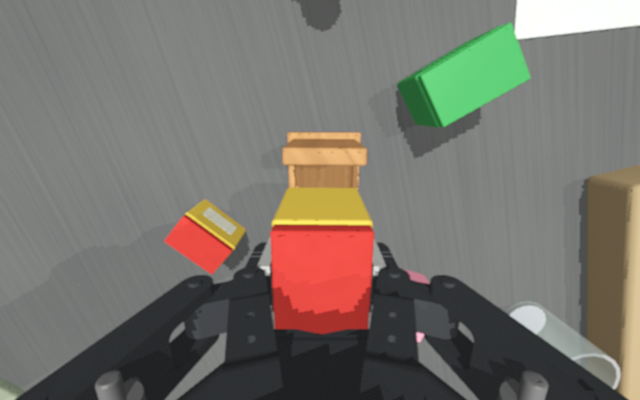

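The tin is held upright clear of the stand, with its red top between the pads at (322,280) in the wrist picture. Now I'll set it on the bench in the case's orientation.

Run:
```python
from h import *
move_l([.43,.035,.118],rot=rot(.089),velocity=.15)
move_l([.43,.035,.022],velocity=.10)
print(move_l([.43,.035,.009],velocity=.02,until_force=3))
sleep(.1);st=get_state();print(st["clock"],st["position"],st["contact_force"],st["finger_gap"])
let_go();sleep(.1)
move_l([.43,.035,.12],velocity=.12)
movep([.44,.035,.20],rot(.089+np.pi/2))
st=get_state();f=grab_frame("wrist");T=T_of("wrist",f,st)
print(st["clock"],st["position"],st["q"])
cv2.imwrite("pics/w3.png",f["img"][:,:,::-1])
h=cv2.cvtColor(f["img"],cv2.COLOR_RGB2HSV)
m=(((h[...,0]<6)|(h[...,0]>174))&(h[...,1]>150)&(h[...,2]>110)).astype(np.uint8)
n,l,s,c=cv2.connectedComponentsWithStats(m)
for i in range(1,n):
    if s[i,4]>300:
        ys,xs=np.nonzero(l==i)
        W=np.array([atz(f,T,p,.06)[:2] for p in zip(xs,ys)],np.float32)
        print(c[i],s[i,4],cv2.minAreaRect(W*1000),W.mean(0))
```

```text
True
10.525 [0.43011131 0.03499221 0.01239394] [-0.73015671 -0.64528064  5.72031556] 0.4653027156372838
13.5917 [0.43967997 0.03501887 0.19951552] [-8.81723691e-02  1.53051957e-01 -5.08895680e-01  9.09829692e-01
  8.11344897e-07 -1.76553532e-01]
[472.25806452 150.20645161] 1240 ((392.6108703613281, 179.29306030273438), (26.94473648071289, 44.711097717285156), 34.57722854614258) [0.39230204 0.17941344]
[320.84181055 174.75221652] 2143 ((430.5539245605469, 33.07719421386719), (37.216636657714844, 60.55619812011719), 3.6164190769195557) [0.43005916 0.03292356]
```

View pics/w3.png

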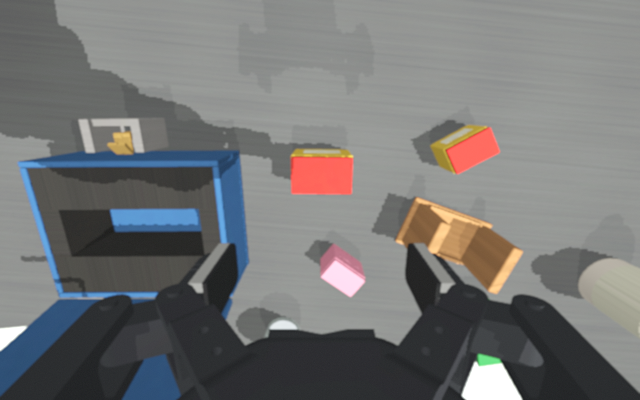

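The tin stands upright on the bench at (322,172) in the wrist picture. I'll measure the case with the wrist camera before regrasping.

Run:
```python
from h import *
move_l([.44,-.15,.22],rot=rot(.089+np.pi/2),velocity=.25)
st=get_state();f=grab_frame("wrist");T=T_of("wrist",f,st)
print(st["clock"],st["position"],T[:3,3])
np.savez("wc.npz",T=T,K=[f["fx"],f["cx"],f["cy"]])
cv2.imwrite("pics/w4.png",f["img"][:,:,::-1])
for k in("recess","hinge","handle"): print(k,[(d["score"],d["centre"]) for d in tip_of("wrist",k)])
for d in tip_of("wrist","recess"): print(atz(f,T,d["centre"],.007))
```

```text
14.5333 [ 0.43957117 -0.14914647  0.21966053] [ 0.36926408 -0.15663322  0.36229216]
recess [(0.87, [314.7, 216.1])]
hinge [(0.89, [314.5, 300.9])]
handle []
[ 0.50206251 -0.15286291  0.007     ]
```

View pics/w4.png

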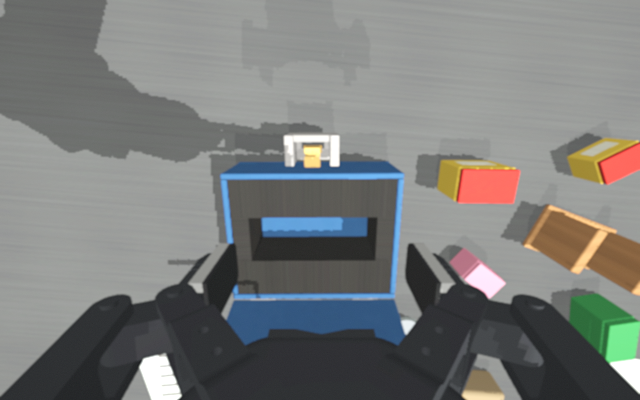

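The case sits square in the wrist view: rim corners near (222,177), (403,177), (395,297) and (232,297), recess mouth from (248,218) to (377,260).

Run:
```python
import cv2
im=cv2.imread("pics/w4.png")
cv2.imwrite("pics/w4z.png",cv2.resize(im[155:310,210:415],None,fx=3.8,fy=3.8,interpolation=cv2.INTER_CUBIC))
```

```text
(no output)
```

View pics/w4z.png

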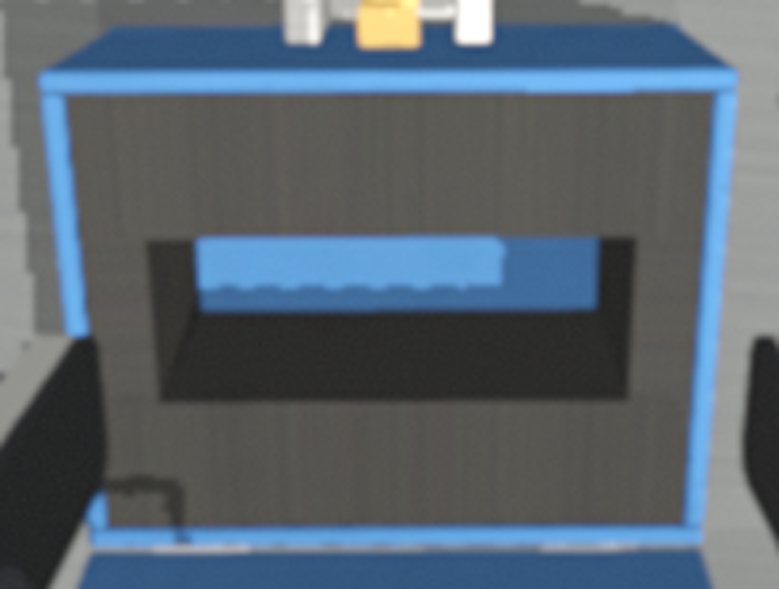

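Run:
```python
from h import *
d=np.load("wc.npz");fx,cx,cy=d["K"];f=dict(fx=fx,fy=fx,cx=cx,cy=cy);T=d["T"]
S=lambda p:(p[0]/3.8+210-.4,p[1]/3.8+155-.4)
rim=[(38,70),(738,70),(704,548),(90,548)]
mou=[(148,239),(636,237),(628,401),(160,401)]
for q,z in((rim,.075),(mou,.073)):
    C=np.array([atz(f,T,S(p),z) for p in q]);print(C.round(4),C.mean(0).round(4))
    for i in range(4):
        v=C[(i+1)%4]-C[i];print(np.linalg.norm(v).round(4),np.degrees(np.arctan2(v[1],v[0])).round(2))
```

```text
[[ 0.4384 -0.2547  0.075 ]
 [ 0.4216 -0.0663  0.075 ]
 [ 0.5714 -0.0512  0.075 ]
 [ 0.5881 -0.2403  0.075 ]] [ 0.5049 -0.1531  0.075 ]
0.1891 95.09
0.1506 5.77
0.1898 -84.95
0.1504 -174.5
[[ 0.4853 -0.2247  0.073 ]
 [ 0.4724 -0.0864  0.073 ]
 [ 0.5243 -0.0813  0.073 ]
 [ 0.5366 -0.2202  0.073 ]] [ 0.5047 -0.1531  0.073 ]
0.1389 95.33
0.0521 5.64
0.1395 -84.94
0.0515 -175.01
```

Run:
```python
from h import *
r=rot(.0905+np.pi/2)
movep([.430,.0345,.14],r)
move_l([.430,.0345,.06],velocity=.15)
print(move_l([.430,.0345,.010],velocity=.08,until_force=12))
grab(40);sleep(.2)
st=get_state();print(st["clock"],st["position"],st["contact_force"],st["finger_gap"])
move_l([.430,.0345,.14],velocity=.12)
move_l([.5035,-.152,.14],rot=r,velocity=.15);sleep(.2)
st=get_state();print(st["clock"],st["position"],st["contact_force"],st["finger_gap"])
T=None
f=grab_frame("wrist");cv2.imwrite("pics/w5.png",f["img"][:,:,::-1])
f=grab_frame("top");cv2.imwrite("pics/t5.png",cv2.resize(f["img"][140:290,350:500],None,fx=4,fy=4,interpolation=cv2.INTER_CUBIC)[:,:,::-1])
```

```text
False
17.6 [0.43059581 0.03435064 0.01072109] [-0.50760713 -0.70687054  5.70544198] 0.7430891032882933
20.5167 [ 0.50341479 -0.15142033  0.1401241 ] [-0.85365825 -0.0415055  -2.76552477] 0.7440020764465222
```

View pics/w5.png

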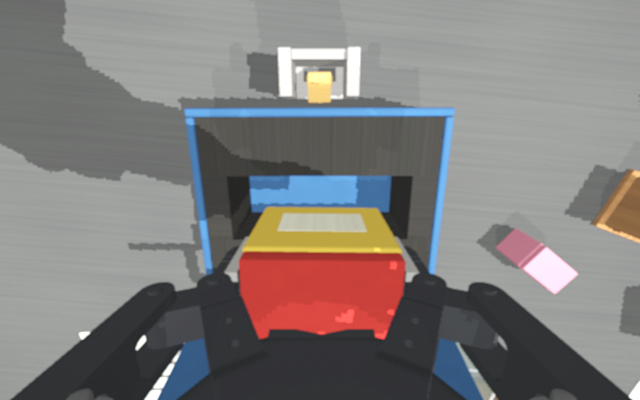

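View pics/t5.png

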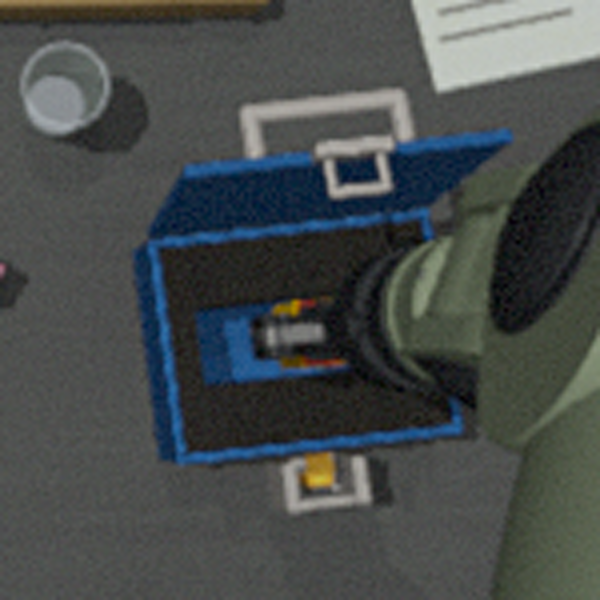

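Run:
```python
from h import *
st=get_state();f=grab_frame("wrist");T=T_of("wrist",f,st)
ex=np.array([np.cos(.0905),np.sin(.0905)]);ey=np.array([-ex[1],ex[0]])
def c(p,z):
    w=atz(f,T,p,z)[:2]-st["position"][:2];return np.round([w@ex*1000,w@ey*1000],1)
print("tin top front",c((241,254),.19),c((406,254),.19))
print("tin bottom front",c((264,208),.13),c((379,208),.13))
print("recess front",c((228,176.5),.073),c((411,176.5),.073))
print("rim front",c((185,109.5),.075),c((453,109.5),.075))
```

```text
tin top front [-21.6 -29.9] [-21.6  29.6]
tin bottom front [-18.6 -33.3] [-18.6  31.7]
recess front [-24. -71.] [-24.1  66.6]
rim front [-72.3 -96. ] [-72.3  91. ]
```

Run:
```python
from h import *
p=[.5047,-.153]
move_l(p+[.10],velocity=.15)
print(move_l(p+[.024],velocity=.08,until_force=6))
st=get_state();print(st["clock"],st["position"],st["contact_force"])
print(move_l(p+[.012],velocity=.02,until_force=3))
sleep(.1)
st=get_state();print(st["clock"],st["position"],st["contact_force"],st["finger_gap"])
```

```text
False
22.1833 [ 0.50517765 -0.15320433  0.02448134] [-0.44893313 -0.2622403  -3.16037333]
True
22.7 [ 0.50509586 -0.15319438  0.0177398 ] [ 0.15408647 -0.6234791   4.37979412] 0.7480534687301236
```

Contact came at TCP z 0.0177, where I expected 0.0177 (0.0107 + 0.007), so the tin is on the recess floor. I'll release it and retreat.

Run:
```python
from h import *
let_go();sleep(.15)
st=get_state();print(st["contact_force"])
move_l([.5047,-.153,.13],velocity=.12)
move_l([.43,-.15,.22],velocity=.25)
st=get_state();f=grab_frame("wrist");T=T_of("wrist",f,st);print(st["clock"])
cv2.imwrite("pics/w6.png",f["img"][:,:,::-1])
f=grab_frame("top");cv2.imwrite("pics/t6.png",cv2.resize(f["img"][140:290,350:500],None,fx=4,fy=4,interpolation=cv2.INTER_CUBIC)[:,:,::-1])
for k in("hinge","handle"): print(k,tip_of("top",k))
f=grab_frame("scene");cv2.imwrite("pics/s6.png",cv2.resize(f["img"][110:250,150:330],None,fx=4,fy=4,interpolation=cv2.INTER_CUBIC)[:,:,::-1])
for k in("hinge","handle"): print(k,tip_of("scene",k))
```

```text
[ 0.31117135 -0.03365162  0.01974963]
24.9083
hinge [{'centre': [420.3, 194.4], 'score': 0.72}]
handle [{'centre': [431.5, 165.1], 'score': 0.67}]
hinge [{'centre': [225.4, 186.3], 'score': 0.84}]
handle [{'centre': [212.2, 179.6], 'score': 0.77}]
```

View pics/w6.png

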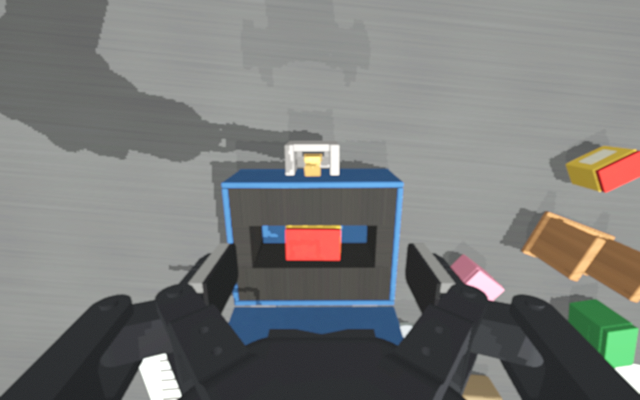

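View pics/t6.png

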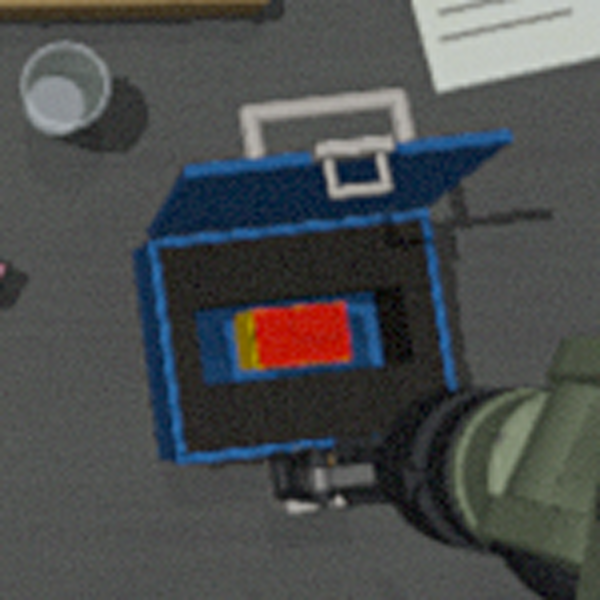

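View pics/s6.png

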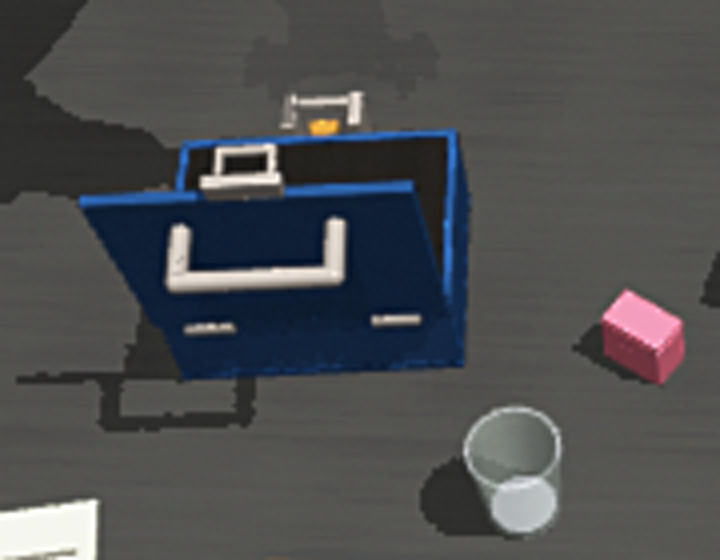

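The tin stands centred in the recess, with its red top at (313,243) in the wrist picture. The lid is still open, and the bar shows at about (325,100) in the top crop. I'll now shut the lid by pushing the bar from behind with closed fingers, following its arc.

```bash
cat >> h.py <<'E'
YC=.0905; EX=np.array([np.cos(YC),np.sin(YC)]); H=np.array([.504,-.1525])+.075*EX
def bar(a): return -(.120*np.cos(a)-.043*np.sin(a)), .075+.120*np.sin(a)+.043*np.cos(a)
def P(dx,z): return [*(H+dx*EX),z]
RB=rot(YC+np.pi/2); RX=rot(YC)
E
python3 - <<'E'
from h import *
grab(20)
move_l([.43,-.15,.30],velocity=.25)
bx,bz=bar(1.85)
move_l(P(bx+.055,.30),velocity=.25,rot=RB)
x,z=bar(1.77)
move_l(P(bx+.055,z-.012),velocity=.15)
hit=move_l(P(x+.010,z-.012),velocity=.06,until_force=2.5)
st=get_state();dx=(st["position"][:2]-H)@EX
print(hit,st["clock"],dx-x,st["position"],st["contact_force"])
for n in("scene","top"):
    f=grab_frame(n)
    c=f["img"][110:250,150:330] if n=="scene" else f["img"][100:240,350:530]
    cv2.imwrite(f"pics/{n}7.png",cv2.resize(c,None,fx=4,fy=4,interpolation=cv2.INTER_CUBIC)[:,:,::-1])
E
```

```text
False 29.7917 0.010235641696218309 [ 0.65451671 -0.13887689  0.17213568] [-0.48155069  0.11650061  0.60038483]
```

View pics/scene7.png

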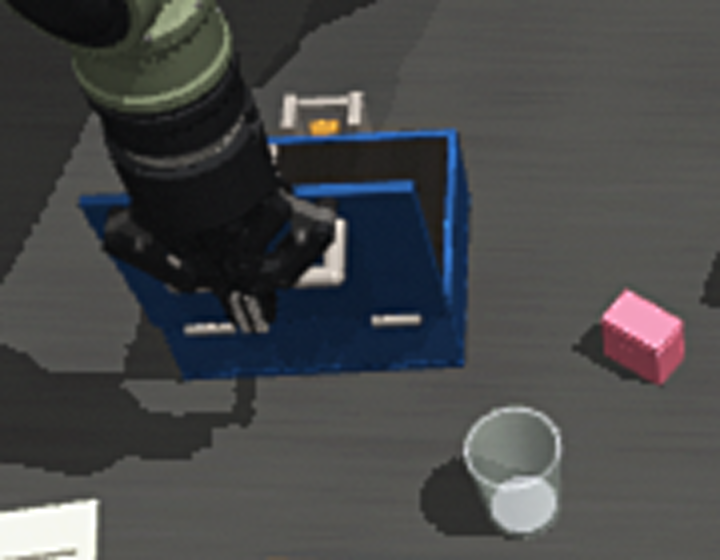

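The fingers are behind the middle of the bar, with their tips at (250,325) in the crop. I'll push along the arc now.

Run:
```python
from h import *
for a in (1.65,1.4,1.15,.9,.7):
    x,z=bar(a); move_l(P(x+.014,z-.012),velocity=.12)
    st=get_state();print(a,round(st["clock"],2),st["contact_force"].round(2))
move_l(P(x+.03,z-.005),velocity=.15)
for n in("scene","top"):
    f=grab_frame(n)
    c=f["img"][110:250,150:330] if n=="scene" else f["img"][130:270,350:530]
    cv2.imwrite(f"pics/{n}8.png",cv2.resize(c,None,fx=4,fy=4,interpolation=cv2.INTER_CUBIC)[:,:,::-1])
```

```text
1.65 30.14 [ 0.62 -0.1   0.94]
1.4 30.56 [-0.08 -0.23  1.46]
1.15 30.98 [ 0.25 -0.    0.3 ]
0.9 31.39 [0.5  0.4  0.61]
0.7 31.75 [ 0.88 -0.14  0.15]
```

View pics/scene8.png

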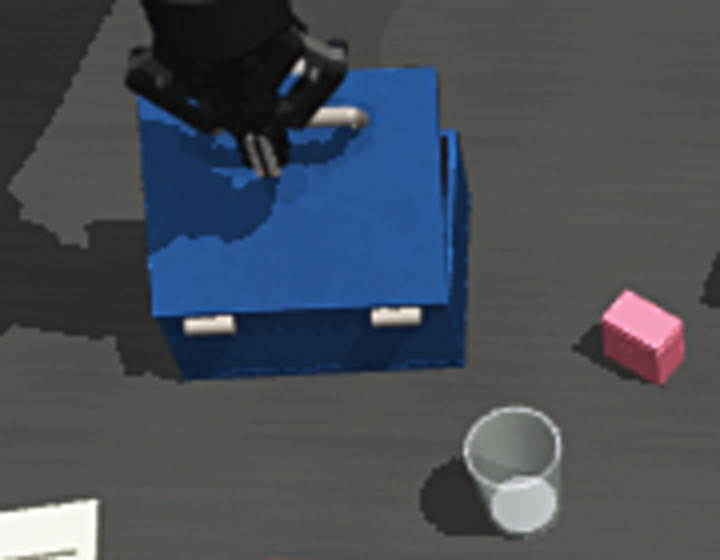

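View pics/top8.png

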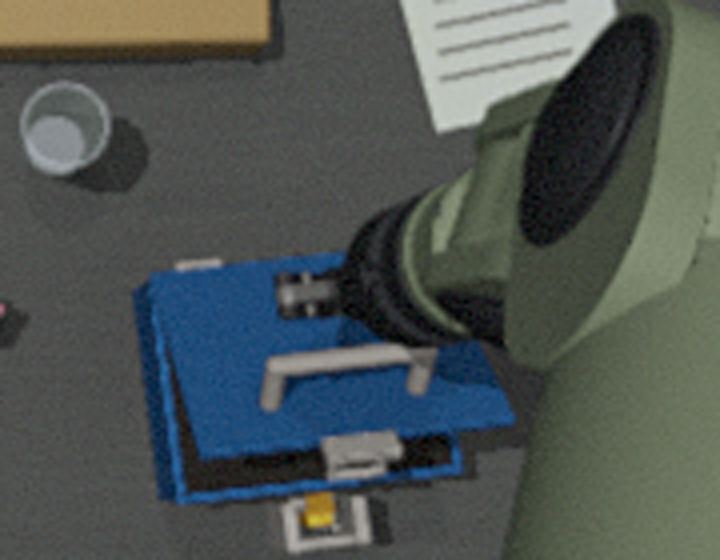

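The lid is about half shut, around 0.7 rad, with the bar at (350,360) in the top crop. Next I'll press on top of the bar along the arc.

Run:
```python
from h import *
x,z=bar(.7)
move_l(P(x+.03,z+.035),velocity=.2)
move_l(P(x,z+.035),velocity=.15)
for a in (.6,.45,.3,.15):
    x,z=bar(a); print(a,move_l(P(x,z+.006),velocity=.12,until_force=12),get_state()["contact_force"].round(1))
st=get_state();print(st["clock"],st["position"])
x,z=bar(0)
h=move_l(P(x,z+.006-.006),velocity=.03,until_force=26)
st=get_state();print(h,st["clock"],st["position"],st["position"][2]-z-.006,st["contact_force"].round(1))
sleep(.3)
st=get_state();print(st["contact_force"].round(1))
f=grab_frame("scene");cv2.imwrite("pics/scene9.png",cv2.resize(f["img"][110:250,150:330],None,fx=4,fy=4,interpolation=cv2.INTER_CUBIC)[:,:,::-1])
```

```text
0.6 True [-0.2 -0.4 -0.5]
0.45 True [ 0.1 -0.3 -0.2]
0.3 True [-0.3 -0.  -0.3]
0.15 False [ 0.2 -0.6  0. ]
34.0 [ 0.46804258 -0.15610937  0.14194909]
True 34.7 [ 0.46296291 -0.15756374  0.12369127] -0.00030873459231705626 [-2.5  1.7 10.3]
[-1.5  2.  10.6]
```

View pics/scene9.png

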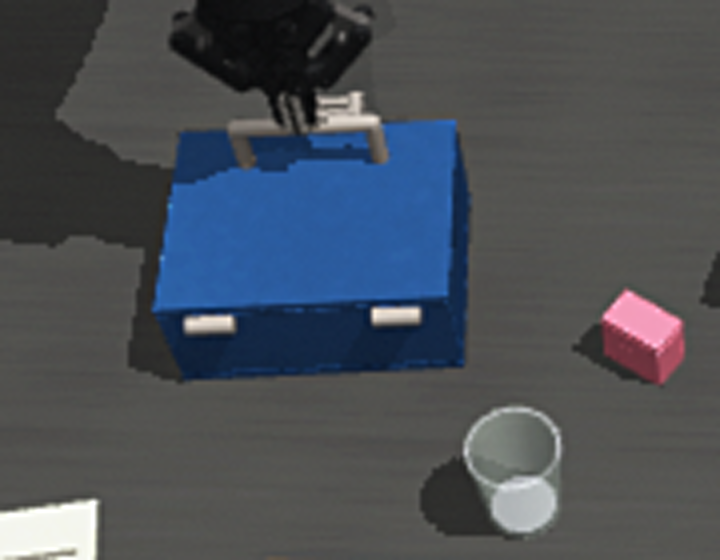

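The lid looks shut, and the tip height matches the computed shut height to 0.3 mm. I'll press a bit more to be sure, then grip the bar for the tug.

Run:
```python
from h import *
x,z=bar(0)
p=get_state()["position"]
for i in range(4):
    move_l([p[0],p[1],p[2]-.0008*(i+1)],velocity=.01); sleep(.1)
    st=get_state();print(st["clock"],st["position"][2],st["contact_force"].round(1))
    if st["contact_force"][2]>22: break
sleep(.15)
move_l([p[0],p[1],.20],velocity=.2)
let_go()
print(ik(P(x,.2),RX))
move_l(P(x,.20),rot=RX,velocity=.2)
st=get_state();print(st["clock"],st["position"],st["q"])
f=grab_frame("wrist");T=T_of("wrist",f,st);cv2.imwrite("pics/w10.png",f["img"][:,:,::-1])
d=tip_of("wrist","handle");print(d)
for k in d:
    w=atz(f,T,k["centre"],.118);print(w,(w[:2]-H)@EX-x)
f=grab_frame("top");cv2.imwrite("pics/top10.png",cv2.resize(f["img"][130:270,350:530],None,fx=4,fy=4,interpolation=cv2.INTER_CUBIC)[:,:,::-1])
```

```text
35.4 0.1236644202092884 [-2.3  1.2 10.1]
35.75 0.12350412300247525 [-4.8  3.4 16.4]
36.1 0.12333305437629424 [-7.1  3.7 22.6]
[-4.80901666e-01  2.32253441e-01 -4.06644560e-01  9.31898326e-01
 -4.44089210e-16  9.99394661e-01]
39.3 [ 0.45920083 -0.15656143  0.20000746] [-4.80893299e-01  2.32236358e-01 -4.06646590e-01  9.31869140e-01
  2.82759163e-05  9.99091747e-01]
[{'centre': [322.6, 199.3], 'score': 0.75}]
[ 0.46098526 -0.15505988  0.118     ] 0.001929935758044482
```

View pics/w10.png

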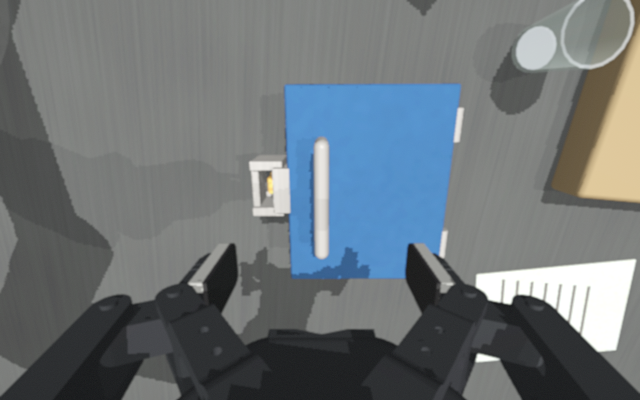

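View pics/top10.png

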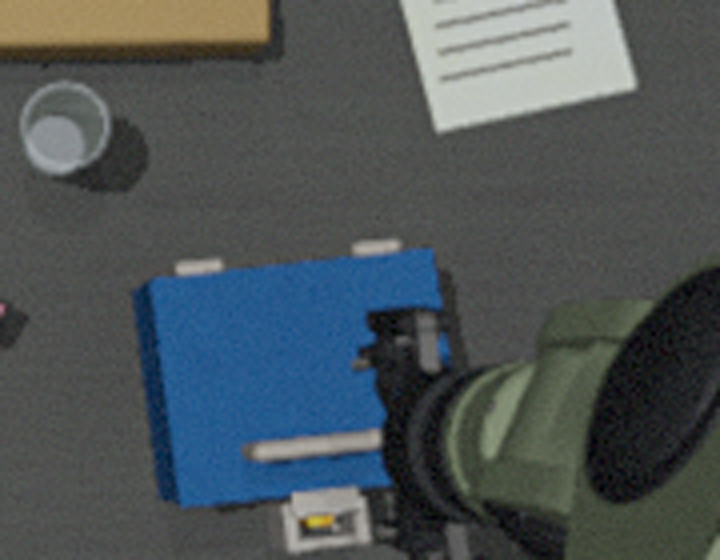

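The lid is shut, with the bar at (322,199) in the wrist picture, centred between the jaws. I'll grip and tug.

Run:
```python
from h import *
x,z=bar(0)
g=x+.0012
move_l(P(g,.13),velocity=.15)
print(move_l(P(g,.097),velocity=.08,until_force=10))
grab(60);sleep(.15)
st=get_state();z0=st["position"][2];p=st["position"]
print(st["clock"],st["position"],st["contact_force"].round(1),st["finger_gap"])
# stepwise tug: stop at 14 N of downward reaction or 6.5 mm lift
for dz in np.arange(.001,.0070,.0008):
    move_l([p[0],p[1],z0+dz],velocity=.02)
    st=get_state();F=st["contact_force"];print(round(st["position"][2]-z0,4),F.round(1))
    if F[2]<-13: break
for i in range(4):
    sleep(.15);st=get_state();print(round(st["clock"],2),round(st["position"][2]-z0,4),st["contact_force"].round(1))
```

```text
False
41.4583 [ 0.45919222 -0.15659896  0.09717434] [-3.7 -0.1  5.1] 0.11672985730223012
0.001 [ 1.6  0.  -0.8]
0.0016 [ 3.8  0.2 -6.5]
0.0024 [ 6.9 -0.5 -8.1]
0.0031 [  7.1   0.8 -10.1]
0.0038 [  7.6  -0.8 -13.6]
42.86 0.0038 [  8.7  -0.2 -11.7]
43.01 0.0038 [  8.2   0.5 -11.1]
43.16 0.0038 [  7.7  -0.3 -12.2]
43.31 0.0038 [  8.2  -0.3 -12.5]
```

Run:
```python
from h import *
p=get_state()["position"]
move_l([p[0],p[1],p[2]+.0012],velocity=.02)
for i in range(4):
    sleep(.15);st=get_state();print(round(st["clock"],2),round(st["position"][2],4),st["contact_force"].round(1))
f=grab_frame("scene");cv2.imwrite("pics/scene11.png",cv2.resize(f["img"][110:250,150:330],None,fx=4,fy=4,interpolation=cv2.INTER_CUBIC)[:,:,::-1])
f=grab_frame("wrist");cv2.imwrite("pics/w11.png",f["img"][:,:,::-1])
# down
move_l([p[0],p[1],.0972],velocity=.03);sleep(.1);st=get_state();print(st["clock"],st["position"],st["contact_force"].round(1))
let_go();sleep(.1)
move_l([p[0],p[1],.20],velocity=.15)
f=grab_frame("wrist");cv2.imwrite("pics/w12.png",f["img"][:,:,::-1])
f=grab_frame("scene");cv2.imwrite("pics/scene12.png",cv2.resize(f["img"][110:250,150:330],None,fx=4,fy=4,interpolation=cv2.INTER_CUBIC)[:,:,::-1])
print(get_state()["clock"])
```

```text
43.71 0.1014 [  6.1  -0.4 -11.3]
43.86 0.1014 [  5.7  -0.8 -11. ]
44.01 0.1014 [  6.3  -1.9 -11.7]
44.16 0.1014 [  4.6  -0.7 -11.5]
44.675 [ 0.45921591 -0.15660139  0.09723619] [-4.9 -1.   2.9]
46.425
```

View pics/scene11.png

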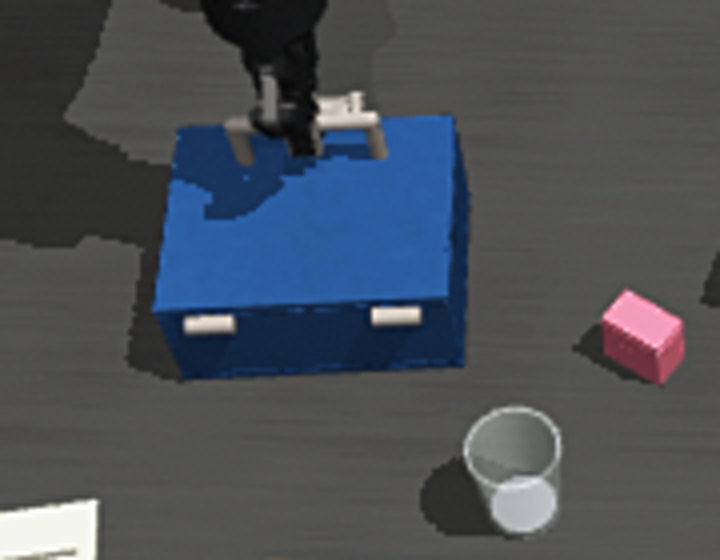

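View pics/scene12.png

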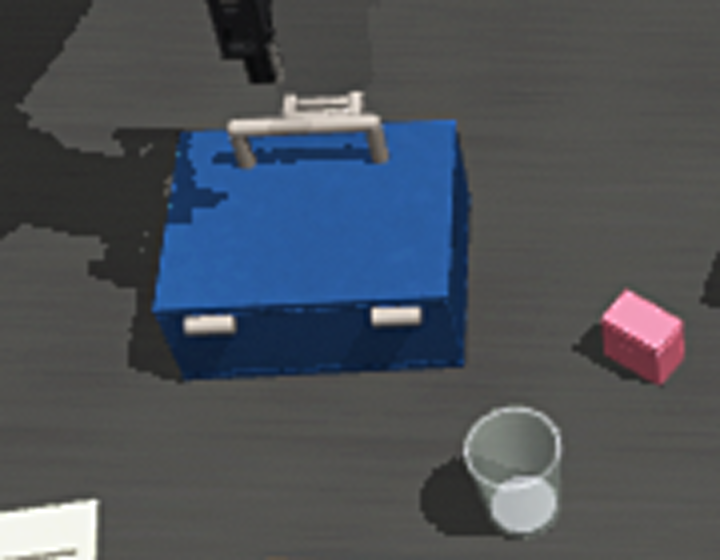

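View pics/w12.png

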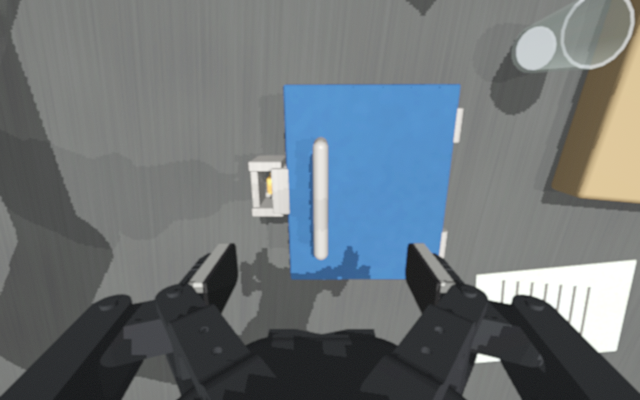

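The bar edge is visibly higher in the tug picture than afterwards. I'll quantify that.

Run:
```python
from h import *
ft=np.load
f=grab_frame("scene");T=T_of("scene",f)
a=cv2.imread("pics/scene11.png").astype(np.float32);b=cv2.imread("pics/scene12.png").astype(np.float32);c=cv2.imread("pics/scene9.png").astype(np.float32)
def edge(im,x0,x1,y0,y1):  # subpixel row of dark->blue edge
    s=im[y0:y1,x0:x1,0].mean(1);t=(s.min()+s.max())/2;i=np.argmax(s>t);return y0+i-1+(t-s[i-1])/(s[i]-s[i-1])
for x0 in (400,415,430): print(x0,[round(edge(i,x0,x0+15,95,150)/4,2) for i in(c,a,b)])
# predicted row shift of lid front edge, at y mid between
ey=np.array([-EX[1],EX[0]])
def fe(al,v):
    dx=-(.152*np.cos(al)-.008*np.sin(al));z=.075+.152*np.sin(al)+.008*np.cos(al);return proj(f,T,[*(H+dx*EX+v*ey),z])
for al in(0,.01,.02,.03,.04,.06): print(al,[fe(al,v).round(2).tolist() for v in (.05,.08)])
print(((fe(0,.08)-[150,110])*4))
```

```text
400 [np.float64(30.45), np.float64(29.04), np.float64(30.4)]
415 [np.float64(30.03), np.float64(28.84), np.float64(30.01)]
430 [np.float64(29.86), np.float64(28.84), np.float64(29.83)]
0 [[247.1, 139.1], [257.99, 138.65]]
0.01 [[247.01, 138.76], [257.91, 138.31]]
0.02 [[246.92, 138.42], [257.83, 137.97]]
0.03 [[246.83, 138.08], [257.75, 137.63]]
0.04 [[246.74, 137.75], [257.67, 137.3]]
0.06 [[246.56, 137.1], [257.51, 136.64]]
[431.94386571 114.61607438]
```

The lid's front edge rose 1.0 to 1.4 px during the tug, about 0.03 to 0.04 rad. It then sank back to within 0.05 px of its pressed-shut row, under 0.002 rad. I'll take a last look at the whole scene and hand in.

Run:
```python
from h import *
move_l([.40,-.14,.25],velocity=.2);sleep(.3)
a=cv2.imread("pics/scene0.png");f=grab_frame("scene");b=f["img"][:,:,::-1]
cv2.imwrite("pics/scene13.png",b)
for n,(x,y,w,h) in dict(beaker=(262,208,34,38),bottle=(428,155,42,60),brush=(230,258,110,60)).items():
    print(n,np.abs(a[y:y+h,x:x+w].astype(int)-b[y:y+h,x:x+w]).mean())
st=get_state();print(st["clock"],st["contact_force"].round(1))
sign_off()
```

```text
beaker 0.6222910216718266
bottle 0.611904761904762
brush 0.5702020202020202
47.375 [ 0.1 -0.4  0.2]
the job is handed in; nothing more can be done
```

View pics/scene13.png

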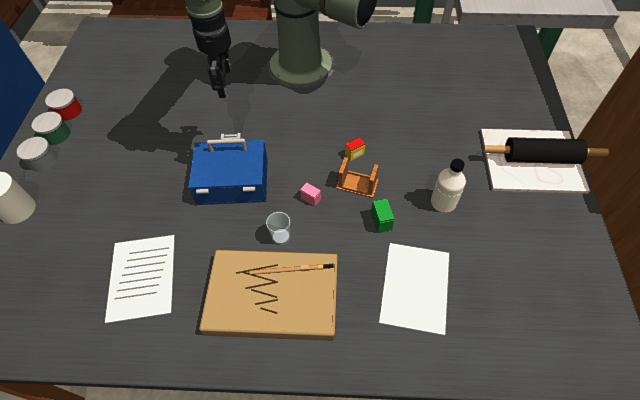

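The tin is in the case with the lid shut and caught, and I handed the job in at 47.4 s. The hand-in gave no verdict.

**What I did**
- I lifted the tin off its stand by its 40 mm sides and set it on the bench. I regrasped it by its 64 mm ends, lowered it to the recess floor and let go.
- I pushed the lid over by its bar and pressed it shut with up to 22.6 N.
- I gripped the bar and tugged upward at 11 to 12.5 N for over a second.

**Last checks**
- **Tin:** contact with the recess floor came at the expected height. The pictures after release show it centred. It cannot be seen now that the lid is shut.
- **Tug:** the catch held. The lid lifted about 0.03 to 0.04 rad, then sank back to within about 0.002 rad of fully shut.
- **Bystanders:** the beaker, bottle and brush look unchanged from the first picture.
- **Robot:** it stands clear of everything, with no force on the tool.

**What disagreed or could not be confirmed**
- The top and wrist cameras differed by about 2 mm on the case's position, so I used a value in between.
- I raised the bar a little more to reach 14 N, but the force fell slightly instead. The pads probably slipped a little; the pull still stayed above 10 N.
- I never measured the catch tongue directly. That it snapped in is inferred from the tug and the pictures.

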